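# Wedge a sensor head into its dovetail mount

## Robot

A 6-joint arm with a two-finger parallel gripper is mounted at the origin on the work surface. World frame = base frame: x ahead of the robot, y to its left, z up, the work surface at z = 0. Lengths are in mm, angles in rad, forces in N, time in s.
With the tool pointing down it reaches from about 325 to 900 mm from the base axis. Payload 6.1 kg.
Tool frame: the origin (TCP) lies on the centre line of the jaws, within the pads' length; the fingertips stand 22 mm ahead of it and the grasp point (between the pads) lies 3 mm ahead of it; z points along the fingers, y is the direction in which the jaws open and shut (so a half turn about z gives the same grasp; the last joint's range is limited). The gripper opens to 85 mm and grips with 20 to 120 N. Pads are 22 mm wide; open, the fingers measure 114 mm over their backs; the gripper's body (76 mm by 85 mm) begins 54 mm behind the grasp point. The pads swing forward as they close: fully open they stand 13 mm farther back than shut.
Start: joints at [1.04, 0.22, 1.526, -0, 1.395, -0.126], TCP at [246.145, 574.481, 253.3] pointing down, gripper open.
Joint ranges: [-2.98, 2.98], [-0.91, 2.08], [0.09, 2.57], [-1.24, 4.39], [0.2, 2.65], [-2.68, 2.68]. Speed limits (rad/s): [2.57, 2.57, 3.01, 3.14, 3.14, 3.14].

## Interface

Orientations are given as [roll, pitch, yaw] about the fixed x, y, z axes, in that order (R = Rz(yaw) Ry(pitch) Rx(roll)).
In Python, from station import bot gives the robot as it stands. The module is installed in compiled form; this text tells all that it offers.
- The arm moves only by the shell command python3 -m crank 'ROWS' [FORCE]. ROWS is JSON, a list of rows, each a list of 3 entries, a list of its own where there are three numbers: the shift along the tool's x, y, z in mm, then the turn about the tool's z in rad, then the closure, from 0 (fully open) to 1 (shut). A call has 1 to 8 rows; each row shifts and turns the commanded pose from where the row before left it, along the tool's axes as they then stand; what a row does not reach is not made up. A row lasts 1/12 s, in which the tool goes at most 41.7 mm and 7.16 degrees, less where a joint would pass 70% of its speed; a pose out of reach is approached as far as the arm can. A call with a gripper value outside its range is refused whole. The fingers move at their own pace and stop on an object; FORCE is the grip in N (left out, the last holds). Time passes only in rows, so rows that do not move let the fingers close. It gives the time, the measured TCP pose, the force and the opening at its end, in the units of the state.
- bot.get_obs(): the state, without advancing time (a new reading comes with each control period).
- bot.camera(name): name is "side" or "top"; returns a dict with "img" (400x640x3 uint8, red, green, blue), "fx", "fy", "cx", "cy" (pixels), "cam_to_world" (4x4, takes a point from camera to world coordinates). Camera axes: x right, y up, looking along -z (the intrinsics and any distortion apply to the point x, -y, -z); pixel columns grow to the right and rows downward; lengths in mm; the calibration is good to about 2 mm. A picture is of the moment at which its call begins. There is no depth.
- bot.job_done(): hands the job in, once; it reports no verdict.
The state is a dict: "time_s": time; "qpos": joint angles; "dq": joint speeds; "joint_efforts": joint torques, N m; "tcp_pos": TCP position; "ee_rot": TCP orientation; "wrist_force": force on the tool from outside, world axes, zero at the start; "torque": the same for the moment, N m; "finger_gap": finger opening in mm.
Only numpy, scipy, OpenCV 4.12 (cv2) and the standard library are available. Lean on these libraries where they do the work, as an engineer would, in place of code of your own. Each camera call takes 0.05 s, during which the arm holds its last target. There are 200 camera calls.

## Task

Pick the sensor head that has the tapered dovetail foot, set it down at the wide mouth of the tapered dovetail way on the grey bed plate, narrow end first, and push it firmly along the way, foot down on the plate, until it wedges tight; then let go. Leave the other two sensor heads standing where they are.

Things in the scene. Friction and masses are not known exactly. Their poses are not given: they have to be found in the camera images.
- wedge_head: Loose upright sensor head, 0.25-0.5 kg: dark steel box 46 x 34 (y, grip across it) x 60 high, on an aluminium dovetail foot 80 long (x), 18 high, underside 72 wide at the rear (x=-40) tapering to 48 at the front (x=+40); its sides lean in, top 14 narrower. 78 high in all. Lens sticks out 11 from the box's +x face, connector 10 at -x. Origin: centre of foot's underside; x to narrow end, z up.
- way: Fixed, oiled: grey bed plate 10 thick, 130 wide, x=-140 to 52; on it two aluminium jaws 14 high, x=-40 to 40, undercut to match the foot. Gap at plate level 72 at the mouth (x=-40), 48 at x=+40; bare plate before the mouth. Push along +x. Origin: at bench level under the wedged head's origin (home: head origin at 0,0,10, ends flush). 10-20 N wedges it there or 6 short; friction holds it.
- plate_head: A bystander: the same dark steel box with lens, but on a rectangular foot plate 84 x 72 x 12 with four screws; 72 high in all. Does not fit the way; leave it. Origin: centre of its underside, x to the lens side.
- disc_head: A bystander: the same dark steel box with lens, but on a round foot disc 78 in diameter, 14 high; 74 high in all. Does not fit the way; leave it. Origin: centre of its underside, x to the lens side.

How it is judged:
By the outcome, as a careful person would: the job done as asked, in the order asked, and still so for the second after the job is handed in, with the robot touching nothing.
It also fails if it takes over 40 s, if anything falls off the work surface, if the arm or the gripper's body presses on something with over 40 N, if the wrist force passes 120 N, or if a joint passes its speed limit or range.

## Working session

There is one attempt and no reset: what is moved stays moved. The work goes in short steps, Python scripts to look and compute and a shell command to move; the robot and the scene stay as the last step left them, time stands still between calls to the robot, and variables do not carry over. Pictures are saved under pics/ and viewed, about 8 in all and at most 12, crops included, and the job is handed in when it is done.

```bash
mkdir -p pics; cat > h.py <<'E'
import numpy as np,cv2
from station import bot
def snap(n,f):
    c=bot.camera(n); cv2.imwrite(f,cv2.cvtColor(c['img'],cv2.COLOR_RGB2BGR)); 
    np.savez(f+'.npz',**{k:c[k] for k in c if k!='img'}, img=c['img']); return c
def w2p(c,P):
    M=np.linalg.inv(np.array(c['cam_to_world'])); p=np.atleast_2d(P)@M[:3,:3].T+M[:3,3]
    return np.c_[c['fx']*p[:,0]/-p[:,2]+c['cx'], c['fy']*-p[:,1]/-p[:,2]+c['cy']]
def p2w(c,uv,z):
    M=np.array(c['cam_to_world']); uv=np.atleast_2d(uv).astype(float); z=np.broadcast_to(z,(len(uv),))
    d=np.c_[(uv[:,0]-c['cx'])/c['fx'],-(uv[:,1]-c['cy'])/c['fy'],-np.ones(len(uv))]@M[:3,:3].T
    return M[:3,3]+d*((z-M[2,3])/d[:,2])[:,None]
E
python3 - <<'E'
from h import *
for n in('top','side'):
    c=snap(n,f'pics/{n}0.png'); print(n,[k for k in c],c['fx'],c['fy'],c['cx'],c['cy'],np.round(c['cam_to_world'],3).tolist())
print(bot.get_obs())
E
```

```text
top ['img', 'fx', 'fy', 'cx', 'cy', 'cam_to_world'] 502.2260208188386 502.2260208188386 313.7314345637807 196.55327361697888 [[0.011, 0.997, -0.081, 456.828], [-1.0, 0.009, -0.023, -6.847], [-0.022, 0.081, 0.996, 1204.664], [0.0, 0.0, 0.0, 1.0]]
side ['img', 'fx', 'fy', 'cx', 'cy', 'cam_to_world'] 519.1533770613697 519.1533770613697 315.28618301374587 204.25772312687022 [[0.995, 0.056, -0.081, 432.026], [-0.099, 0.625, -0.774, -875.849], [0.007, 0.778, 0.628, 762.601], [0.0, 0.0, 0.0, 1.0]]
{'time_s': 0.1, 'qpos': array([ 1.03989139e+00,  2.21164882e-01,  1.52748688e+00,  4.23340902e-05,
        1.39472013e+00, -1.26104300e-01]), 'dq': array([ 0.0005813 , -0.00379829, -0.00262173, -0.00086026,  0.00097563,
       -0.00055884]), 'joint_efforts': array([ 9.89312539e-04, -4.98239529e+01, -3.90546656e+01, -2.39144483e-04,
        5.73026933e-03, -4.84386317e-05]), 'tcp_pos': array([245.88271886, 574.05053007, 252.30289677]), 'ee_rot': array([-3.13983278e+00, -2.65111314e-04,  2.73678433e+00]), 'wrist_force': array([-0.22657861, -0.55948609, -0.43541412]), 'torque': array([-0.02176242,  0.02133449,  0.06839742]), 'finger_gap': 85.59165278071043}
```

View pics/top0.png

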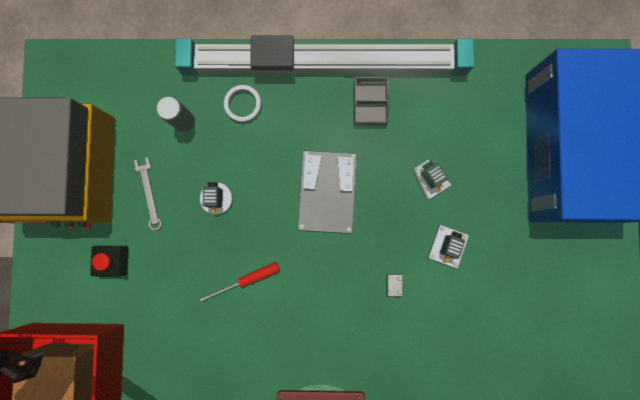

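View pics/side0.png

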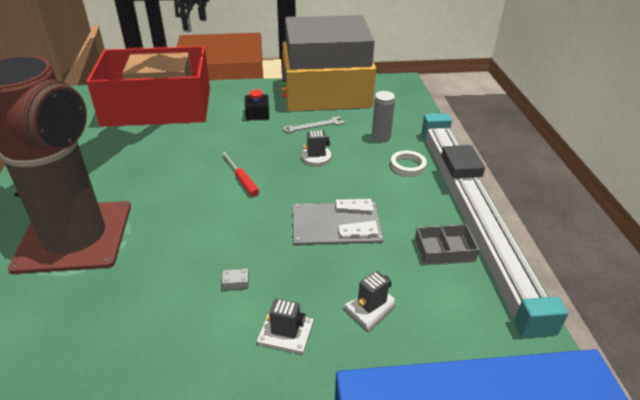

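The top view shows the way at about (328,192), with its jaws at the upper (far, +x) end. The disc head is at (215,198). Two heads with angular feet stand at (433,178) and (449,246). I'll zoom in on those two and the way.

```bash
python3 - <<'E'
from h import *
a=cv2.imread('pics/top0.png');b=cv2.imread('pics/side0.png')
z=lambda i,x,y,w,h:cv2.resize(i[y:y+h,x:x+w],(w*5,h*5),interpolation=cv2.INTER_CUBIC)
A=z(a,400,145,70,60);B=z(a,290,145,80,60);C=z(b,335,265,70,60);D=z(b,285,190,80,60)
o=np.vstack([np.hstack([A,B]),np.hstack([C,D])]);cv2.imwrite('pics/z0.png',o)
E
```

```text
(no output)
```

View pics/z0.png

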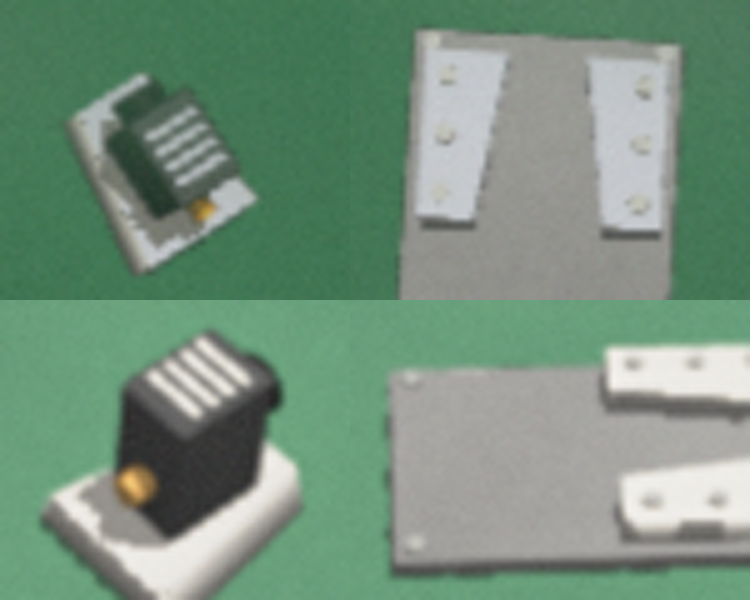

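The head at (433,178) in top0.png is the dovetail one: leaning sides, lens towards the upper left, gold connector at the rear. I'll fit its pose and the way's pose by silhouette in both cameras.

```bash
cat > fit.py <<'E'
from h import *
from scipy.optimize import minimize
def box(x0,x1,y0,y1,z0,z1): return np.array([[x,y,z] for x in(x0,x1) for y in(y0,y1) for z in(z0,z1)],float)
foot=np.array([[-40,36,0],[-40,-36,0],[40,24,0],[40,-24,0],[-40,29,18],[-40,-29,18],[40,17,18],[40,-17,18]],float)
t=np.linspace(0,6.3,12)
HEAD=[foot,box(-23,23,-17,17,18,78)]
jaw=lambda s:np.array([[-40,s*36,10],[40,s*24,10],[-40,s*29,24],[40,s*17,24],[-40,s*60,10],[40,s*60,10],[-40,s*60,24],[40,s*60,24]],float)
WAY=[box(-140,52,-65,65,0,10)]
def place(P,p): 
    c,s=np.cos(p[2]),np.sin(p[2]); z=p[3] if len(p)>3 else 0
    return P@np.array([[c,s,0],[-s,c,0],[0,0,1]])+[p[0],p[1],z]
S=4
def render(cam,parts,p,roi):
    x,y,w,h=roi; m=np.zeros((h*S,w*S),np.uint8)
    for P in parts:
        q=(w2p(cam,place(P,p))-[x,y]+.5)*S
        cv2.fillConvexPoly(m,cv2.convexHull(np.round(q*16).astype(np.int32).reshape(-1,1,2)),255,shift=4)
    return cv2.resize(m,(w,h),interpolation=cv2.INTER_AREA)/255.
def mask(cam,roi):
    x,y,w,h=roi; im=cv2.GaussianBlur(cam['img'],(0,0),.6)[y:y+h,x:x+w].astype(float)
    return (im[...,1]/(im[...,0]+1))
def fit(views,parts,p0,thr=1.4,ig=None):
    ms=[(mask(c,r)<thr).astype(float) for c,r in views]
    f=lambda p:sum(np.abs(render(c,parts,p,r)-m).sum() for (c,r),m in zip(views,ms))
    best=None
    for k in range(3):
        sx=np.array([[0]*len(p0)]+[list(v) for v in np.diag([8,8,.12,5][:len(p0)])*(-1)**k])+(p0 if best is None else best.x)
        r=minimize(f,sx[0],method='Nelder-Mead',options=dict(initial_simplex=sx,xatol=.02,fatol=.02))
        if best is None or r.fun<best.fun: best=r
    return best,ms
def load(f): return dict(np.load(f+'.npz'))
E
python3 - <<'E'
from fit import *
T=load('pics/top0.png');Sd=load('pics/side0.png')
for pts,z in(([[428,199.4],[451.4,184.6],[414,169.5],[429.6,160]],0),): print(p2w(T,pts,z).round(0).tolist())
R={'H':((405,150,60,55),(340,265,60,65)),'W':((290,143,75,95),(285,192,105,57))}
tiles=[]
for k,parts in(('H',HEAD),('W',WAY)):
    if k=='H': p0=p2w(T,[430.7,178.5],10)[0]; p0=np.array([p0[0],p0[1],.5])
    else: p0=p2w(T,[328,180],10)[0]; p0=np.array([p0[0],p0[1],0.])
    for nm,vs in(('both',[(T,R[k][0]),(Sd,R[k][1])]),('top',[(T,R[k][0])]),('side',[(Sd,R[k][1])])):
        r,ms=fit(vs,parts,p0); print(k,nm,r.x.round(3),round(r.fun,1),[m.sum() for m in ms])
        if nm=='both':
            for (c,ro),m in zip(vs,ms):
                x,y,w,h=ro; im=cv2.cvtColor(c['img'],cv2.COLOR_RGB2BGR)[y:y+h,x:x+w]
                im=cv2.resize(im,None,fx=3.5,fy=3.5); 
                for mm,col in((m,(0,0,255)),(render(c,parts,r.x,ro),(255,0,0))):
                    q=(cv2.resize(mm,(im.shape[1],im.shape[0]))>.5).astype(np.uint8)
                    cv2.drawContours(im,cv2.findContours(q,0,2)[0],-1,col,1)
                o=np.zeros((335,370,3),np.uint8); o[:im.shape[0],:im.shape[1]]=im; tiles.append(o)
cv2.imwrite('pics/fit0.png',np.vstack([np.hstack(tiles[:2]),np.hstack(tiles[2:])])[:600])
E
```

```text
[[550.0, -253.0, 0.0], [586.0, -309.0, 0.0], [622.0, -220.0, 0.0], [645.0, -257.0, 0.0]]
H both [ 6.02991e+02 -2.56701e+02  5.68000e-01] 267.4 [np.float64(862.0), np.float64(1907.0)]
H top [ 6.01222e+02 -2.56323e+02  5.95000e-01] 124.1 [np.float64(862.0)]
H side [ 6.04104e+02 -2.56518e+02  5.66000e-01] 111.0 [np.float64(1907.0)]
W both [ 6.11373e+02 -1.20140e+01 -5.00000e-02] 429.5 [np.float64(4482.0), np.float64(3894.0)]
W top [ 6.10989e+02 -1.28720e+01 -4.80000e-02] 93.2 [np.float64(4482.0)]
W side [ 6.12745e+02 -9.75900e+00 -4.70000e-02] 266.9 [np.float64(3894.0)]
```

View pics/fit0.png

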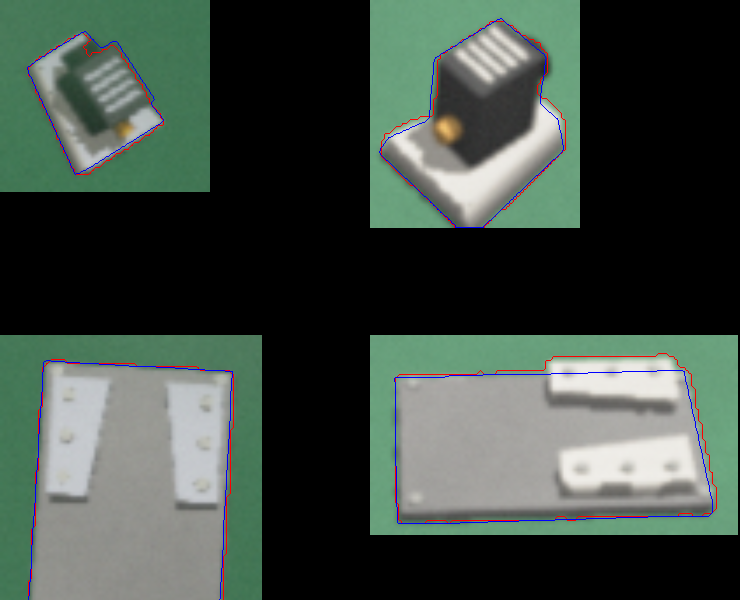

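The overlay matches both silhouettes. The head is at about (602,-256.6) with yaw 0.57–0.595, and the way's home is at about (611,-12.9) with yaw -0.048. The side way fit is off because it left out the jaws. Next I travel above the head.

```bash
r='x'
python3 -m crank '[[[-27.3,-26,0],0,0],[[-27.3,-26,0],0,0],[[-27.3,-26,0],0,0],[[-27.3,-26,0],0,0],[[-27.3,-26,0],0,0],[[-27.3,-26,0],0,0],[[-27.3,-26,0],0,0],[[-27.3,-26,0],0,0]]' 60
python3 -m crank '[[[-27.3,-26,0],0,0],[[-27.3,-26,0],0,0],[[-27.3,-26,0],0,0],[[-27.3,-26,0],0,0],[[-27.3,-26,0],0,0],[[-27.3,-26,0],0,0],[[-27.3,-26,0],0,0],[[-27.3,-26,0],0,0]]'
```

```text
time_s: 0.77
tcp_pos: [365.0, 295.5, 253.0]
ee_rot: [-3.141, -0.0, 2.737]
wrist_force: [1.7, 0.1, -0.4]
finger_gap: 85.4
time_s: 1.43
tcp_pos: [483.9, 18.2, 253.1]
ee_rot: [-3.142, -0.0, 2.737]
wrist_force: [-0.8, 0.2, 0.6]
finger_gap: 85.5
```

```bash
python3 -m crank '[[[-27.3,-26,0],0,0],[[-27.3,-26,0],0,0],[[-27.3,-26,0],0,0],[[-27.3,-26,0],0,0],[[-27.3,-26,0],0,0],[[-27.3,-26,0],0,0],[[-27.3,-26,0],0,0],[[-27.3,-26,0],0,0]]'
python3 -m crank '[[[0,0,0],0.12,0],[[0,0,0],0.12,0],[[0,0,0],0.12,0],[[0,0,0],0.12,0],[[0,0,0],0.12,0],[[0,0,0],0.12,0],[[0,0,0],0.12,0],[[0,0,0],0.12,0]]'
python3 -m crank '[[[0,0,0],0.12,0],[[0,0,0],0.12,0],[[0,0,0],0.12,0],[[0,0,0],0.12,0],[[0,0,0],0.12,0],[[0,0,0],0.12,0],[[0,0,0],0.12,0],[[0,0,0],0.12,0]]'
python3 -m crank '[[[0,0,0],0.12,0],[[0,0,0],0.12,0],[[0,0,0],0,0]]'
```

```text
time_s: 2.1
tcp_pos: [602.8, -258.9, 252.5]
ee_rot: [3.141, -0.001, 2.737]
wrist_force: [-0.0, 0.5, 1.1]
finger_gap: 85.5
time_s: 2.77
tcp_pos: [602.3, -257.0, 252.5]
ee_rot: [-3.141, -0.001, 1.771]
wrist_force: [0.2, 0.4, -0.8]
finger_gap: 85.4
time_s: 3.43
tcp_pos: [602.3, -256.9, 252.6]
ee_rot: [-3.14, 0.0, 0.811]
wrist_force: [-0.3, -1.1, -0.1]
finger_gap: 85.5
time_s: 3.68
tcp_pos: [602.4, -257.0, 252.6]
ee_rot: [-3.141, 0.001, 0.573]
wrist_force: [1.1, 0.5, 0.2]
finger_gap: 85.3
```

```bash
python3 -m crank '[[[0,0,35],0,0],[[0,0,35],0,0],[[0,0,35],0,0],[[0,0,35],0,0],[[0,0,35],0,0],[[0,0,20],0,0],[[0,0,10],0,0],[[0,0,0],0,0]]'
python3 -m crank '[[[0,0,0],0,1],[[0,0,0],0,1],[[0,0,0],0,1],[[0,0,0],0,1],[[0,0,0],0,1],[[0,0,0],0,1],[[0,0,0],0,1],[[0,0,0],0,1]]' 60
```

```text
time_s: 4.35
tcp_pos: [600.5, -255.9, 44.8]
ee_rot: [-3.136, 0.003, 0.579]
wrist_force: [-1.1, -0.0, -0.7]
finger_gap: 85.6
time_s: 5.02
tcp_pos: [603.9, -257.8, 50.5]
ee_rot: [3.139, -0.002, 0.577]
wrist_force: [0.2, 0.2, 6.5]
finger_gap: 33.1
```

```bash
python3 - <<'E'
from h import *
T=snap('top','pics/top1.png');S=snap('side','pics/side1.png')
a=cv2.imread('pics/top1.png');b=cv2.imread('pics/side1.png')
z=lambda i,x,y,w,h:cv2.resize(i[y:y+h,x:x+w],(400,400),interpolation=cv2.INTER_CUBIC)
cv2.imwrite('pics/z1.png',np.hstack([z(a,390,130,80,80),z(b,320,230,110,110)]))
E
```

```text
(no output)
```

View pics/z1.png

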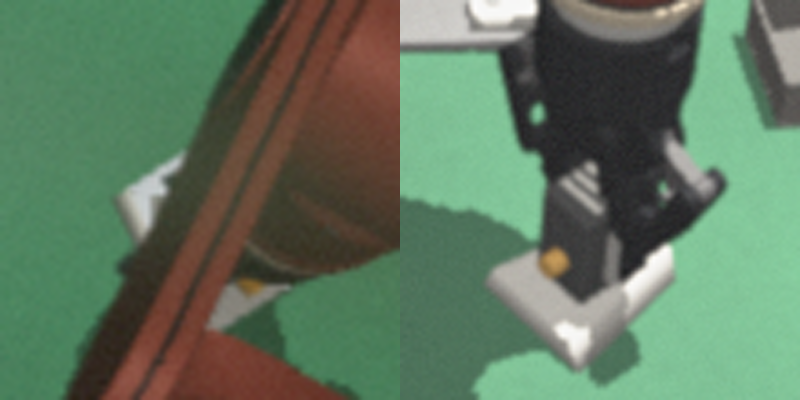

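The gripper holds the box with a 33 mm gap, and the head looks undisturbed and upright. I lift, turn, and carry it to above the mouth.

```bash
python3 -m crank '[[[0,0,0],0,1],[[0,0,0],0,1],[[0,0,-10],0,1],[[0,0,-25],0,1],[[0,0,-25],0,1],[[0,0,0],0,1]]'
python3 -m crank '[[[0,0,0],0.104,1],[[0,0,0],0.104,1],[[0,0,0],0.104,1],[[0,0,0],0.104,1],[[0,0,0],0.104,1],[[0,0,0],0.104,1],[[0,0,0],0,1],[[0,0,0],0,1]]'
python3 -m crank '[[[-11.1,-30.6,0],0,1],[[-11.1,-30.6,0],0,1],[[-11.1,-30.6,0],0,1],[[-11.1,-30.6,0],0,1],[[-11.1,-30.6,0],0,1],[[-11.1,-30.6,0],0,1],[[-11.1,-30.6,0],0,1],[[-11.1,-30.6,0],0,1]]'
python3 -m crank '[[[0,0,0],0,1],[[0,0,0],0,1],[[0,0,0],0,1],[[0,0,0],0,1]]'
python3 - <<'E'
from h import *
T=snap('top','pics/top2.png');S=snap('side','pics/side2.png')
b=cv2.imread('pics/side2.png');a=cv2.imread('pics/top2.png')
z=lambda i,x,y,w,h:cv2.resize(i[y:y+h,x:x+w],(400,400),interpolation=cv2.INTER_CUBIC)
cv2.imwrite('pics/z2.png',np.hstack([z(a,280,140,100,100),z(b,270,140,120,120)]))
o=bot.get_obs();print(o['tcp_pos'],o['ee_rot'],o['wrist_force'],o['qpos'])
E
```

```text
time_s: 5.62
tcp_pos: [605.4, -258.6, 114.2]
ee_rot: [3.134, -0.004, 0.577]
wrist_force: [2.1, -2.0, -2.1]
finger_gap: 33.5
time_s: 6.28
tcp_pos: [602.0, -256.8, 107.3]
ee_rot: [-3.141, 0.001, -0.044]
wrist_force: [0.6, -0.0, -2.4]
finger_gap: 33.6
time_s: 6.95
tcp_pos: [524.6, -7.0, 108.1]
ee_rot: [-3.142, 0.0, -0.044]
wrist_force: [0.6, -0.0, -3.0]
finger_gap: 33.7
time_s: 7.28
tcp_pos: [526.0, -9.3, 108.5]
ee_rot: [3.141, -0.001, -0.047]
wrist_force: [-0.1, 0.5, -4.0]
finger_gap: 33.3
[525.935336    -9.53837522 108.37973975] [ 3.14138048e+00 -3.47995400e-04 -4.80845598e-02] [-0.27326148 -0.27784441 -3.11804999] [-1.68017844e-01  1.40707343e-01  1.90783217e+00 -1.90355008e-04
  1.09268226e+00  1.45095063e+00]
```

View pics/z2.png

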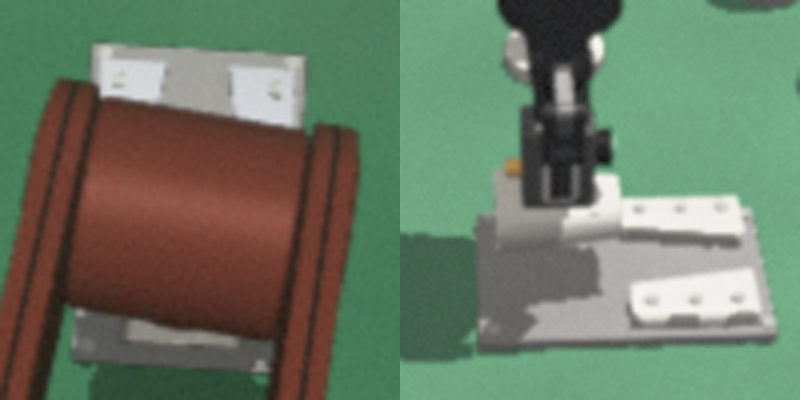

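The head hangs upright over the bare plate in front of the mouth: in the side crop its front is near x=620, and the jaws start at x=630. I lower until contact.

```bash
python3 -m crank '[[[0,0,15],0,1],[[0,0,15],0,1],[[0,0,8],0,1],[[0,0,4],0,1],[[0,0,0],0,1],[[0,0,0],0,1],[[0,0,0],0,1]]'
python3 -m crank '[[[0,0,2],0,1],[[0,0,0],0,1],[[0,0,0],0,1]]'
python3 -m crank '[[[0,0,2],0,1],[[0,0,0],0,1],[[0,0,0],0,1]]'
python3 -m crank '[[[0,0,2],0,1],[[0,0,0],0,1],[[0,0,0],0,1]]'
```

```text
time_s: 7.97
tcp_pos: [526.2, -8.7, 67.1]
ee_rot: [3.141, -0.001, -0.047]
wrist_force: [-0.1, -0.9, -2.9]
finger_gap: 33.4
time_s: 8.22
tcp_pos: [525.7, -8.4, 64.6]
ee_rot: [3.142, -0.001, -0.047]
wrist_force: [0.0, -0.3, -3.2]
finger_gap: 33.7
time_s: 8.47
tcp_pos: [525.4, -8.4, 62.2]
ee_rot: [-3.142, 0.0, -0.047]
wrist_force: [-0.4, 0.5, -3.2]
finger_gap: 33.6
time_s: 8.72
tcp_pos: [525.8, -8.4, 60.5]
ee_rot: [3.142, -0.001, -0.047]
wrist_force: [0.1, -0.2, -0.8]
finger_gap: 33.7
```

```bash
python3 -m crank '[[[0,0,1],0,1],[[0,0,0],0,1],[[0,0,0],0,1]]'
python3 -m crank '[[[8,0,0],0,1],[[10,0,0],0,1],[[10,0,0],0,1],[[10,0,0],0,1],[[7,0,0],0,1],[[0,0,0],0,1],[[0,0,0],0,1]]'
python3 -m crank '[[[5,0,0],0,1],[[5,0,0],0,1],[[5,0,0],0,1],[[0,0,0],0,1],[[0,0,0],0,1]]'
```

```text
time_s: 8.97
tcp_pos: [525.9, -8.4, 60.5]
ee_rot: [3.141, -0.0, -0.047]
wrist_force: [-4.1, -0.2, 7.0]
finger_gap: 33.4
time_s: 9.55
tcp_pos: [572.2, -10.8, 60.5]
ee_rot: [3.141, -0.004, -0.047]
wrist_force: [2.7, -0.9, 5.2]
finger_gap: 33.7
time_s: 9.97
tcp_pos: [586.1, -11.3, 60.5]
ee_rot: [3.141, -0.002, -0.047]
wrist_force: [0.8, 0.4, 6.7]
finger_gap: 33.2
```

```bash
python3 -m crank '[[[4,0,0],0,1],[[4,0,0],0,1],[[0,0,0],0,1]]'
python3 -m crank '[[[4,0,0],0,1],[[0,0,0],0,1],[[0,0,0],0,1]]'
python3 -m crank '[[[3,0,0],0,1],[[0,0,0],0,1],[[0,0,0],0,1]]'
python3 -m crank '[[[2,0,0],0,1],[[0,0,0],0,1],[[0,0,0],0,1]]'
```

```text
time_s: 10.22
tcp_pos: [593.7, -11.7, 60.5]
ee_rot: [3.141, -0.001, -0.047]
wrist_force: [-1.9, 1.0, 9.1]
finger_gap: 33.5
time_s: 10.47
tcp_pos: [597.6, -11.8, 60.5]
ee_rot: [3.141, -0.001, -0.047]
wrist_force: [-1.2, 0.8, 9.1]
finger_gap: 33.3
time_s: 10.72
tcp_pos: [600.3, -12.1, 60.5]
ee_rot: [3.141, -0.0, -0.047]
wrist_force: [-2.8, 0.1, 9.4]
finger_gap: 33.5
time_s: 10.97
tcp_pos: [602.0, -12.3, 60.5]
ee_rot: [3.141, 0.0, -0.047]
wrist_force: [-4.0, 0.2, 10.2]
finger_gap: 33.7
```

```bash
python3 -m crank '[[[2,0,0],0,1],[[0,0,0],0,1],[[0,0,0],0,1]]'
python3 -m crank '[[[2,0,0],0,1],[[0,0,0],0,1],[[0,0,0],0,1]]'
python3 -m crank '[[[1,0,0],0,1],[[0,0,0],0,1],[[0,0,0],0,1]]'
python3 -m crank '[[[1,0,0],0,1],[[0,0,0],0,1],[[0,0,0],0,1]]'
```

```text
time_s: 11.22
tcp_pos: [603.9, -12.5, 60.5]
ee_rot: [3.141, 0.001, -0.047]
wrist_force: [-5.3, -0.3, 11.1]
finger_gap: 33.3
time_s: 11.47
tcp_pos: [605.7, -12.8, 60.5]
ee_rot: [3.14, 0.001, -0.047]
wrist_force: [-6.5, -1.6, 11.6]
finger_gap: 33.1
time_s: 11.72
tcp_pos: [606.3, -13.0, 60.5]
ee_rot: [3.14, 0.002, -0.047]
wrist_force: [-7.2, -2.2, 12.6]
finger_gap: 33.4
time_s: 11.97
tcp_pos: [607.2, -13.1, 60.5]
ee_rot: [3.14, 0.002, -0.047]
wrist_force: [-8.1, -2.1, 13.4]
finger_gap: 33.2
```

```bash
python3 -m crank '[[[1.5,0,0],0,1],[[0,0,0],0,1],[[0,0,0],0,1]]'
python3 -m crank '[[[1.5,0,0],0,1],[[0,0,0],0,1],[[0,0,0],0,1]]'
python3 -m crank '[[[1.5,0,0],0,1],[[0,0,0],0,1],[[0,0,0],0,1]]'
python3 -m crank '[[[1.5,0,0],0,1],[[0,0,0],0,1],[[0,0,0],0,1]]'
```

```text
time_s: 12.22
tcp_pos: [608.7, -13.4, 60.5]
ee_rot: [3.14, 0.002, -0.047]
wrist_force: [-8.4, -3.7, 14.5]
finger_gap: 33.2
time_s: 12.47
tcp_pos: [610.1, -13.6, 60.5]
ee_rot: [3.14, 0.003, -0.047]
wrist_force: [-8.8, -3.5, 13.8]
finger_gap: 33.3
time_s: 12.72
tcp_pos: [611.2, -13.8, 60.6]
ee_rot: [3.139, 0.004, -0.047]
wrist_force: [-10.8, -4.3, 15.2]
finger_gap: 33.4
time_s: 12.97
tcp_pos: [612.0, -13.9, 60.6]
ee_rot: [3.139, 0.005, -0.047]
wrist_force: [-13.0, -4.5, 18.5]
finger_gap: 33.3
```

```bash
python3 -m crank '[[[2,0.5,0],0,1],[[0,0,0],0,1],[[0,0,0],0,1]]'
python3 -m crank '[[[2,0.5,0],0,1],[[0,0,0],0,1],[[0,0,0],0,1]]'
python3 -m crank '[[[2,0,0],0,1],[[0,0,0],0,1],[[0,0,0],0,1]]'
```

```text
time_s: 13.22
tcp_pos: [612.4, -14.0, 60.6]
ee_rot: [3.14, 0.009, -0.047]
wrist_force: [-21.7, -2.2, 24.6]
finger_gap: 33.0
time_s: 13.47
tcp_pos: [612.5, -14.0, 60.6]
ee_rot: [3.141, 0.014, -0.047]
wrist_force: [-29.8, -1.6, 31.7]
finger_gap: 33.5
time_s: 13.72
tcp_pos: [612.7, -14.0, 60.6]
ee_rot: [3.141, 0.018, -0.046]
wrist_force: [-36.7, -1.1, 38.1]
finger_gap: 33.5
```

Wedged: 37 N along the way and hardly any motion. I ease the load off before letting go.

```bash
python3 -m crank '[[[-2,0,0],0,1],[[-2,0,-1],0,1],[[-1.5,0,-1],0,1],[[0,0,0],0,1],[[0,0,0],0,1]]'
python3 - <<'E'
from h import *
S=snap('side','pics/side3.png')
b=cv2.imread('pics/side3.png')
cv2.imwrite('pics/z3.png',cv2.resize(b[150:250,280:400],(720,600),interpolation=cv2.INTER_CUBIC))
E
```

```text
time_s: 14.13
tcp_pos: [612.4, -14.0, 60.4]
ee_rot: [3.141, 0.005, -0.047]
wrist_force: [-7.6, -2.9, 4.6]
finger_gap: 33.2
```

View pics/z3.png

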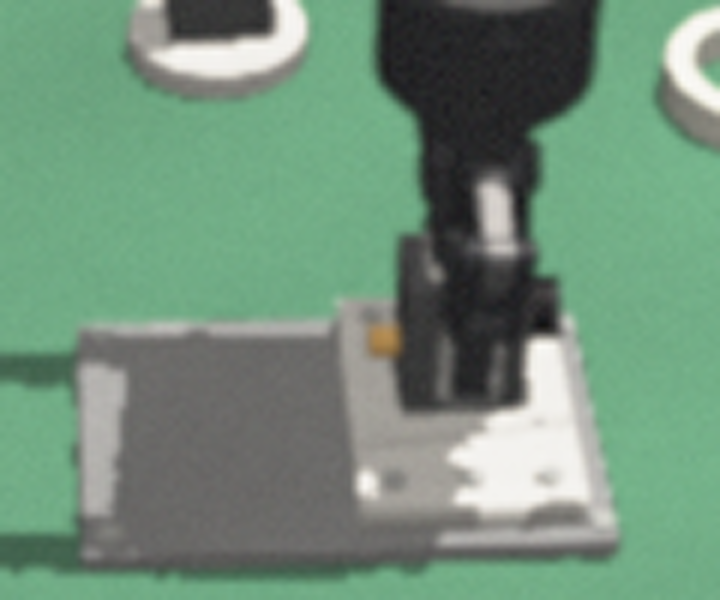

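The foot sits between the jaws and its rear end is flush with the mouth. I release and retreat straight up.

```bash
python3 -m crank '[[[-1,0.4,-0.5],0,1],[[0,0,0],0,1],[[0,0,0],0,0.4],[[0,0,0],0,0],[[0,0,0],0,0],[[0,0,0],0,0],[[0,0,0],0,0],[[0,0,0],0,0]]'
python3 -m crank '[[[0,0,-10],0,0],[[0,0,-20],0,0],[[0,0,-35],0,0],[[0,0,-35],0,0],[[0,0,-35],0,0],[[0,0,-35],0,0],[[0,0,0],0,0]]'
python3 -m crank '[[[-20,0,0],0,0],[[-35,0,0],0,0],[[-35,0,0],0,0],[[-35,0,0],0,0],[[-35,0,0],0,0],[[-25,0,0],0,0],[[0,0,0],0,0],[[0,0,0],0,0]]'
python3 - <<'E'
from fit import *
T=snap('top','pics/top4.png');S=snap('side','pics/side4.png')
a=cv2.imread('pics/top4.png');b=cv2.imread('pics/side4.png')
p=np.array([611,-12.9,-.048])
b2=b.copy()
z=lambda i,x,y,w,h:cv2.resize(i[y:y+h,x:x+w],(400,400),interpolation=cv2.INTER_CUBIC)
cv2.imwrite('pics/z4.png',np.vstack([np.hstack([z(a,280,130,100,100),z(b,285,160,110,110)]),cv2.resize(b[60:380,140:460],(800,200+0)) if 0 else np.hstack([cv2.resize(a[100:290],(400,200)),cv2.resize(b[100:380],(400,200))])]))
E
```

```text
time_s: 14.85
tcp_pos: [614.2, -13.9, 62.1]
ee_rot: [-3.142, -0.001, -0.047]
wrist_force: [0.5, -1.2, -0.3]
finger_gap: 85.7
time_s: 15.43
tcp_pos: [618.0, -14.5, 242.3]
ee_rot: [3.14, -0.015, -0.047]
wrist_force: [1.4, 0.2, 1.5]
finger_gap: 85.2
time_s: 16.1
tcp_pos: [428.6, -5.2, 232.7]
ee_rot: [3.141, -0.002, -0.047]
wrist_force: [0.3, 0.4, -0.2]
finger_gap: 85.7
```

View pics/z4.png

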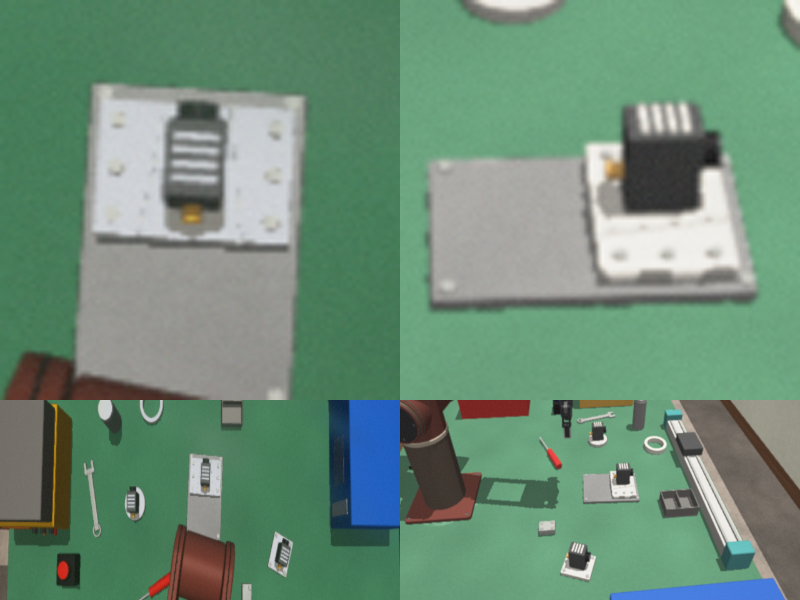

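The head is in the way with both ends flush with the jaws, the others are where they were, and the gripper is well clear. I hand in.

```bash
python3 - <<'E'
from station import bot
print(bot.job_done(), bot.get_obs()['time_s'])
E
```

```text
the job is handed in; nothing more can be done
the job is handed in; nothing more can be done
```

The sensor head with the dovetail foot is wedged in the tapered way, released, and handed in with the arm well clear; the clock read 16.1 s after the last move.

- **What I did:** I gripped the head across its box and set it down on the bare plate in front of the wide mouth, narrow end first. I then pushed it along the way until it stopped moving. The push reached 37 N along the way (wrist force about 53 N in all). I eased the load off before opening the gripper.
- **Final check, position:** the last pictures show the head upright, its foot between the jaws with both ends flush to within what the image resolves. The tool stopped at x ≈ 612.5, against a home position of about 611 ± 2 from the images.
- **Final check, bystanders:** the plate head and the disc head look unmoved by eye.
- **Checks that disagreed:** the side-camera fit of the way was about 3 mm off in y from the top-camera fit, because my model left out the jaws. I used the top-camera value, and a sideways load of up to 4.5 N during the push was trimmed out. At the grasp, the measured tool height was a few millimetres above the commanded one, with 6.5 N upward on the wrist. It had no visible effect.

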